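# Put the simulator shifter into third

## Robot

A 7-joint arm with a two-finger parallel gripper is mounted at the origin on the work surface. World frame = base frame: x ahead of the robot, y to its left, z up, the work surface at z = 0. Lengths are in m, angles in rad, forces in N, time in s.
With the tool pointing down it reaches from about 0.35 to 0.9 m from the base axis. Payload 19.9 kg.
Tool frame: the origin (TCP) lies on the mounting face of the last link; the fingertips stand 199 mm ahead of it and the grasp point (between the pads) lies 180 mm ahead of it; z points along the fingers, y is the line along which they close (so a half turn about z gives the same grasp; the last joint's range is limited). The gripper opens to 94 mm and grips with 3 to 60 N. Pads are 16 mm wide; open, the fingers measure 119 mm over their backs; the gripper's body (75 mm by 177 mm) begins 78 mm behind the grasp point.
Start: joints at [-1.232, 0.417, -0.01, 1.614, 0.005, 1.111, -0.053], TCP at [0.232, 0.58, 0.405] pointing down, gripper open.
Joint ranges: [-2.81, 2.81], [-0.39, 2.02], [-1.27, 1.25], [0.06, 2.57], [-1.19, 4.33], [0.19, 2], [-2.82, 2.82]. Speed limits (rad/s): [1.89, 1.89, 2.39, 2.39, 3.01, 3.01, 3.01].

## Interface

Orientations are given as a rotation vector (axis times angle).
In Python, from workcell import env gives the robot as it stands.
- The arm moves only by the tool move_arm, never from a script. Its argument "motion" is a list of rows, each an object with "translation": the shift along the tool's x, y, z in mm, a list of three; "delta_rot": the turn, a rotation vector about the tool's x, y, z in rad, a list of three; "fingers": the opening in per cent of the stroke, from 0 (shut) to 100 (fully open). In form: [{"translation": [x, y, z], "delta_rot": [wx, wy, wz], "fingers": fingers}, ...]. A call has 1 to 10 rows; each row shifts and turns the commanded pose from where the row before left it, along the tool's axes as they then stand; what a row does not reach is not made up. A row lasts 1/10 s, in which the tool goes at most 50 mm and 8.59 degrees, less where a joint would pass 70% of its speed; a pose out of reach is approached as far as the arm can. A call is refused whole if a number of a shift passes 50 or a number of a turn 0.15, either way. A call with a gripper value outside its range is refused whole. The fingers move at their own pace and stop on an object; "grip_force" is the grip in N (left out, the last holds). Time passes only in rows, so rows that do not move let the fingers close. It gives the time, the measured TCP pose, the force, the opening and the grip force at its end, in the units of the state.
- env.sense(): the state, without advancing time (a new reading comes with each control period).
- env.read_camera(name): name is "scene" or "top"; returns the picture (400x640x3 uint8, red, green, blue); there is no depth.
- env.camera_model(name): a dict with "mtx" (3x3 intrinsics, pixels), "k1" (the pictures are not rectified: a ray, as slopes to the right and down, at radius r is drawn at 1 + k1 r^2 times it, then the intrinsics apply), "rvec" (rotation vector, rad) and "tvec" (3), from world to camera coordinates, as OpenCV has them. Camera axes: x right, y down, z forward; pixel columns grow to the right and rows downward; lengths in m; the calibration is good to about 2 mm. A picture is of the moment at which its call begins. camera_model takes no time and is no camera call.
- env.finish_job(): hands the job in; it is judged then, once.
The state is a dict: "t": time; "joint_positions": joint angles; "qd": joint speeds; "joint_torque": joint torques, N m; "tcp_pos": TCP position; "tcp_rot": TCP orientation; "ft_force": force on the tool from outside, world axes, zero at the start; "torque": the same for the moment, N m; "opening": finger opening in m; "gripper_force": force on a finger pad.
Only numpy, scipy, OpenCV 4.12 (cv2) and the standard library are available. Lean on these libraries where they do the work, as an engineer would, in place of code of your own. Each camera call takes 0.05 s, during which the arm holds its last target. There are 200 camera calls.

## Task

The H-gate gear shifter on the repair bench was left somewhere along its left-hand slot (first, neutral or second). For its sensor test, push the gearstick with the fingertips to neutral, across to the right and then forward, away from the robot, until it is fully home in third, without dipping into fourth on the way, without gripping the knob and without ramming the stick against its stops. Leave it standing in third, take the hand away, and leave the loose things around it alone.

Things in the scene. Friction and masses are not known exactly. Their poses are not given: they have to be found in the camera images.
- shifter: Driving-simulator gear shifter bolted to the bench: base plate 190 x 160 x 8 mm, grey housing 140 (x) x 110 (y) mm, its top a gate plate 115 mm above the bench. Origin at the middle of its underside; x = forward (away from the robot), y = left; its yaw varies by 0.4 either way.
- gate (a point): Centre of the H-shaped cut-out (53 mm fore-and-aft, 36 mm wide) in the top of the gate plate, 115 mm above the bench. Slots, seen from the robot: first left-forward, second left-backward, third right-forward, fourth right-backward, joined in the middle by the cross channel (neutral).
- knob (a point): Centre of the black ball knob (44 mm across, flattened top 19 mm above the centre) on the steel gearstick (10 mm shaft). The stick pivots about a point on the shifter's z axis, 30 mm above the bench; the knob centre is 180 mm from that pivot, so about 210 mm above the bench.
- across (a joint): Sideways lean of the gearstick, rad, 0 = mid-way, positive = right (the shifter's -y), stops at -0.158 and 0.158. In the left slots it lies in -0.158 to -0.11, in the right slots in 0.11 to 0.158. The knob moves 1.8 mm per 0.01 rad. Friction, no spring: it stays where it is left; 3 to 6 N at the knob moves it.
- fore_aft (a joint): Fore-and-aft lean of the gearstick, rad, 0 = neutral, positive = forward (the shifter's +x), end stops at -0.25 and 0.25 (fully home in a slot). The stick crosses freely from side to side only within about 0.04 of 0 (the tongues between the slots have round noses). Knob travel and friction as for the sideways lean.
- reel: Loose solder reel standing upright, 60 mm across, 50 mm high; origin at the middle of its underside. A bystander.
- can: Loose aluminium aerosol can, upright, 52 mm across, 160 mm high; origin at the middle of its underside. A bystander.
- spare_knob: Loose spare black gear knob standing on its neck, 44 mm across, 47 mm high; origin at the middle of its underside. A bystander.
- screwdriver: Loose screwdriver lying on the bench beyond the shifter. A bystander.
Things that resemble listed ones, but are neither listed nor needed, are in the scene too. Of the things that look like the shifter, the larger one is meant.

How it is judged:
On the way:
1. the stick is across at the right-hand end of the neutral channel (value of joint across above 0.1 rad and value of joint fore_aft between -0.12 and 0.12 rad).
At the end, for the whole second after the job is handed in: The gearstick stands at rest in third: fore_aft above 0.21 rad (within about 7 mm of the end stop at the knob) and across above 0.09 rad (value of joint fore_aft above 0.21 rad and value of joint across above 0.09 rad and velocity of joint fore_aft between -0.05 and 0.05 rad/s); the robot touches nothing.
It fails at once if the stick went into fourth (value of joint across above 0.07 rad and value of joint fore_aft below -0.12 rad).
It fails at once if the knob was gripped (squeezed from two opposite sides) ((contact force between the fingers and knob_near above 2 N and contact force between the fingers and knob_far above 2 N) or (contact force between the fingers and knob_left above 2 N and contact force between the fingers and knob_right above 2 N)).
It fails at once if the shifter or its stick was rammed (more than 70 N) (contact force between any of the fingers, the arm and shifter above 70 N).
It fails at once if a loose thing was moved (distance of any of reel, can, spare_knob, screwdriver from where it was at the start of the episode above 0.015 m).
It also fails if it takes over 58 s, if anything falls off the work surface, if the arm or the gripper's body presses on something with over 40 N, if the wrist force passes 120 N, or if a joint passes its speed limit or range.

## Working session

There is one attempt and no reset: what is moved stays moved. The work goes in short steps, Python scripts to look and compute and a tool call to move; the robot and the scene stay as the last step left them, time stands still between calls to the robot, and variables do not carry over. Pictures are saved under pics/ and viewed, at most 10 in all, crops included, and the job is handed in when it is done.

Besides the shell and the picture viewer there is one more tool, called after "Request:" as name(argument=value, ...) on one line, values as JSON. move_arm: Moves the arm, as the interface text tells. Its arguments: {"type":"object","properties":{"motion":{"type":"array"},"grip_force":{"type":"number"}},"required":["motion"]}

```bash
mkdir -p pics; ls; cat > h.py <<'E'
import numpy as np, cv2
from workcell import env
def cam(n):
    m=env.camera_model(n); R=cv2.Rodrigues(np.array(m["rvec"],float))[0]; return np.array(m["mtx"],float),float(m["k1"]),R,np.array(m["tvec"],float).ravel()
def ray(n,u,v):
    K,k,R,t=cam(n); p=cv2.undistortPoints(np.array([[[u,v]]],float),K,np.array([k,0,0,0,0.]))[0,0]
    return -R.T@t, R.T@np.array([p[0],p[1],1])
def plane(n,u,v,z):
    o,d=ray(n,u,v); return o+d*(z-o[2])/d[2]
def proj(n,P):
    K,k,R,t=cam(n); return cv2.projectPoints(np.array(P,float).reshape(-1,1,3),cv2.Rodrigues(R)[0],t,K,np.array([k,0,0,0,0.]))[0][:,0]
def tri(a,b):
    (o1,d1),(o2,d2)=a,b; s=np.linalg.lstsq(np.c_[d1,-d2],o2-o1,rcond=None)[0]
    p,q=o1+s[0]*d1,o2+s[1]*d2; return (p+q)/2,np.linalg.norm(p-q)
E
python3 - <<'E'
from h import *
for n in("scene","top"):
    cv2.imwrite(f"pics/{n}0.png",env.read_camera(n)[:,:,::-1]); K,k,R,t=cam(n); print(n,-R.T@t,K[0,0],k,R[2])
print(env.sense())
E
```

```text
pics
scene [ 1.41414166 -0.01061803  0.85563746] 508.3864570067232 -0.10035689723187874 [-0.75308151  0.06048882 -0.6551407 ]
top [0.43060677 0.0457595  1.4547324 ] 507.1033083077777 -0.0893579112379364 [ 0.13663492  0.00191368 -0.99061962]
{'t': 0.1, 'joint_positions': array([-1.23249315,  0.41789924, -0.01030579,  1.61410475,  0.00469756,
        1.11069744, -0.05302422]), 'qd': array([ 0.00130199, -0.00055593,  0.0001132 , -0.00222154, -0.00074859,
        0.000319  , -0.0010944 ]), 'joint_torque': array([ 2.85194736e-03, -8.52601504e+01,  6.40879087e-01, -4.26703048e+01,
       -4.88077593e-02,  1.64000143e-02,  6.48584682e-05]), 'tcp_pos': array([0.23165935, 0.58035222, 0.40410098]), 'tcp_rot': array([-5.93013479e-01, -3.08498914e+00,  1.69309504e-03]), 'ft_force': array([0.3812323 , 0.99241737, 0.13583244]), 'torque': array([-0.02137939,  0.01728345,  0.00064822]), 'gripper_force': 0.0, 'opening': 0.09383355824252938}
```

View pics/scene0.png

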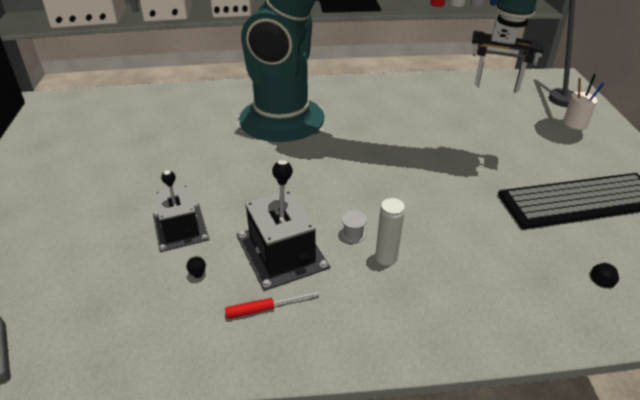

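View pics/top0.png

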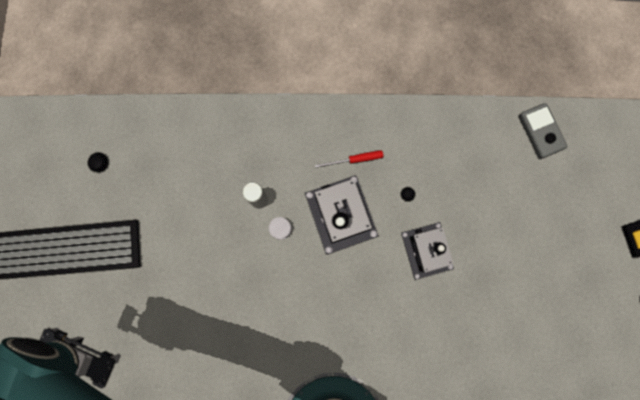

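Two shifters are visible. The larger is at top px (341,214), scene (283,235); the smaller is at top (430,250), scene (180,215). The larger one fits the description, with the reel and can to its left and the screwdriver beyond it. I'll confirm that with base-plate sizes and one crop.

```bash
python3 - <<'E'
from h import *
t=cv2.imread("pics/top0.png"); s=cv2.imread("pics/scene0.png")
a=cv2.resize(t[165:265,290:390],(400,400),interpolation=cv2.INTER_CUBIC)
b=cv2.resize(s[150:300,220:340],(320,400),interpolation=cv2.INTER_CUBIC)
cv2.imwrite("pics/crop.png",np.hstack([a,b]))
E
```

```text
(no output)
```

View pics/crop.png

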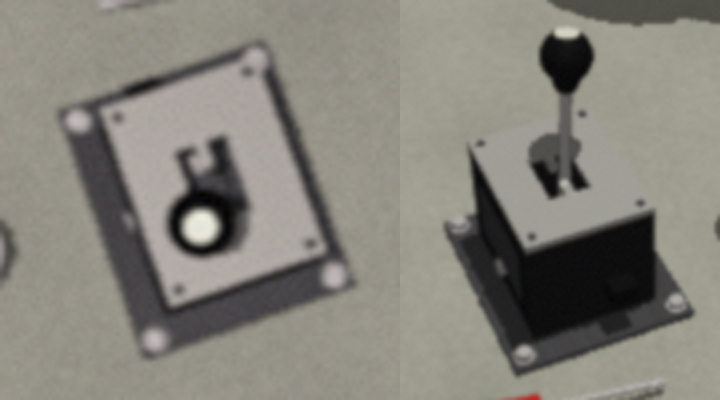

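The crop shows the large shifter: base-plate corners in top px are about (305,192), (355.5,175.5), (378,235.5) and (326,254). The knob is at top (340.2,221.5) and scene (282.6,171.7).

```bash
python3 - <<'E'
from h import *
t=cv2.imread("pics/top0.png")
c=np.array([plane("top",u,v,.008) for u,v in[(305,192),(355.5,175.5),(378.3,235.5),(326.3,254.3)]])
print(c.round(3),[np.linalg.norm(c[i]-c[i-1]).round(3) for i in range(4)])
g=np.array([plane("top",290+u/4,165+v/4,.115) for u,v in[(117,118),(247,72),(310,243),(178,290)]])
print("gate",g.mean(0),[np.linalg.norm(g[i]-g[i-1]).round(3) for i in range(4)])
for q in(c,g):
    d=(q[0]+q[1]-q[2]-q[3]); print("yaw",np.arctan2(d[1],d[0]),q.mean(0))
P,e=tri(ray("top",340.2,221.5),ray("scene",282.6,171.7)); print("knob tri",P,e)
yaw=np.mean([np.arctan2(*(q[0]+q[1]-q[2]-q[3])[[1,0]]) for q in(c,g)]); o=(c.mean(0)+g.mean(0))/2
R=np.array([[np.cos(yaw),-np.sin(yaw)],[np.sin(yaw),np.cos(yaw)]])
print("knob in shifter",R.T@(P-o)[:2],P[2]-.03)
# flat top centre z
W=plane("top",290+202/4,165+226/4,P[2]+.017); print("top",R.T@(W-o)[:2])
for n,u,v,z in[("reel",281,228,.05),("can",253,192,.16),("sp",408,194,.025),("small knob",440,248,.15)]:
    w=plane("top",u,v,z); print(n,w,R.T@(w-o)[:2])
E
```

```text
[[ 0.655  0.083  0.008]
 [ 0.704 -0.063  0.008]
 [ 0.53  -0.127  0.008]
 [ 0.476  0.021  0.008]] [np.float64(0.189), np.float64(0.154), np.float64(0.185), np.float64(0.158)]
gate [ 0.58994296 -0.02189921  0.115     ] [np.float64(0.122), np.float64(0.093), np.float64(0.122), np.float64(0.093)]
yaw 0.34463782920526853 [ 0.59104999 -0.02162997  0.008     ]
yaw 0.3444836695928279 [ 0.58994296 -0.02189921  0.115     ]
knob tri [ 0.55103473 -0.00842674  0.20196956] 0.0029952891070408522
knob in shifter [-0.03263704  0.02588342] 0.17196955854910215
top [-0.03471395  0.02505978]
reel [0.54651016 0.14773476 0.05      ] [0.01585308 0.17439468]
can [0.63028982 0.2137146  0.16      ] [0.11699538 0.20819712]
sp [ 0.64785483 -0.21181779  0.025     ] [-0.01020974 -0.19825732]
small knob [ 0.4885353  -0.26991609  0.15      ] [-0.17978973 -0.19912535]
```

Request:
move_arm(motion=[{"translation": [0, 0, -15], "delta_rot": [0, 0, 0.14], "fingers": 0}, {"translation": [0, 0, -15], "delta_rot": [0, 0, 0.14], "fingers": 0}, {"translation": [0, 0, 0], "delta_rot": [0, 0, 0.14], "fingers": 0}, {"translation": [0, 0, 0], "delta_rot": [0, 0, 0.14], "fingers": 0}, {"translation": [0, 0, 0], "delta_rot": [0, 0, 0.14], "fingers": 0}, {"translation": [0, 0, 0], "delta_rot": [0, 0, 0.146], "fingers": 0}, {"translation": [0, 0, 0], "delta_rot": [0, 0, 0], "fingers": 0}], grip_force=10)

```text
t: 0.8
tcp_pos: [0.2315, 0.5805, 0.4343]
tcp_rot: [1.81, 2.567, -0.001]
ft_force: [0.2, -0.3, 0.4]
opening: 0.0415
gripper_force: 0.0
```

Request:
move_arm(motion=[{"translation": [-40, 0, 0], "delta_rot": [0, 0, 0], "fingers": 0}, {"translation": [-40, 0, 0], "delta_rot": [0, 0, 0], "fingers": 0}, {"translation": [-40, 0, 0], "delta_rot": [0, 0, 0], "fingers": 0}, {"translation": [-40, 0, 0], "delta_rot": [0, 0, 0], "fingers": 0}, {"translation": [-40, 0, 0], "delta_rot": [0, 0, 0], "fingers": 0}, {"translation": [-40, 0, 0], "delta_rot": [0, 0, 0], "fingers": 0}, {"translation": [-40, 0, 0], "delta_rot": [0, 0, 0], "fingers": 0}, {"translation": [-40, 0, 0], "delta_rot": [0, 0, 0], "fingers": 0}, {"translation": [0, 0, 0], "delta_rot": [0, 0, 0], "fingers": 0}])

```text
t: 1.7
tcp_pos: [0.3414, 0.2752, 0.4349]
tcp_rot: [1.807, 2.569, 0.0]
ft_force: [0.2, 1.4, -0.6]
opening: 0.0003
gripper_force: 0.0
```

```bash
cat >> h.py <<'E'
O=np.array([.5905,-.0218,0]); YAW=.3445
RS=cv2.Rodrigues(np.array([0,0,YAW]))[0]
def tip():
    s=env.sense(); r=cv2.Rodrigues(s["tcp_rot"])[0]; p=s["tcp_pos"]+r[:,2]*.199
    print("t",round(s["t"],2),"tip in shifter mm",(1e3*RS.T@(p-O)).round(1),"F",(RS.T@s["ft_force"]).round(1),"yaw err",round(float(np.arctan2(r[1,1],r[0,1])-YAW),4),"z",r[:,2].round(3),"op",round(s["opening"],4))
    return p
E
python3 -c "
from h import *
tip();print(env.sense()['joint_positions'])"
```

```text
t 1.7 tip in shifter mm [-134.1  363.7  235.9] F [ 0.7  1.2 -0.6] yaw err 0.0002 z [ 0. -0. -1.] op 0.0003
[-1.05394849  0.03950584  0.31486354  2.02385156 -0.0134767   1.08005717
 -0.38830191]
```

Request:
move_arm(motion=[{"translation": [-40, 0, 0], "delta_rot": [0, 0, 0], "fingers": 0}, {"translation": [-40, 0, 0], "delta_rot": [0, 0, 0], "fingers": 0}, {"translation": [-40, 0, 0], "delta_rot": [0, 0, 0], "fingers": 0}, {"translation": [-40, 0, 0], "delta_rot": [0, 0, 0], "fingers": 0}, {"translation": [-40, 0, 0], "delta_rot": [0, 0, 0], "fingers": 0}, {"translation": [-40, 0, 0], "delta_rot": [0, 0, 0], "fingers": 0}, {"translation": [-40, 0, 0], "delta_rot": [0, 0, 0], "fingers": 0}, {"translation": [-40, 0, 0], "delta_rot": [0, 0, 0], "fingers": 0}, {"translation": [-18, 0, 0], "delta_rot": [0, 0, 0], "fingers": 0}, {"translation": [0, 0, 0], "delta_rot": [0, 0, 0], "fingers": 0}])

```text
t: 2.7
tcp_pos: [0.4547, -0.0406, 0.4347]
tcp_rot: [1.806, 2.57, -0.002]
ft_force: [-0.0, 0.1, 0.4]
opening: 0.0008
gripper_force: 0.0
```

Request:
move_arm(motion=[{"translation": [0, 20, 20], "delta_rot": [0, 0, 0], "fingers": 0}, {"translation": [0, 14, 21], "delta_rot": [0, 0, 0], "fingers": 0}, {"translation": [0, 0, 0], "delta_rot": [0, 0, 0], "fingers": 0}, {"translation": [0, 0, 0], "delta_rot": [0, 0, 0], "fingers": 0}])

```text
t: 3.1
tcp_pos: [0.4859, -0.0268, 0.3937]
tcp_rot: [-1.804, -2.571, 0.002]
ft_force: [-0.4, -0.3, 0.1]
opening: 0.0005
gripper_force: 0.0
```

```bash
python3 -c "
from h import *
tip()
t=env.read_camera('top')[:,:,::-1];s=env.read_camera('scene')[:,:,::-1]
cv2.imwrite('pics/c2.png',np.hstack([cv2.resize(t[165:285,280:400],(400,400),interpolation=2),cv2.resize(s[60:210,220:340],(320,400),interpolation=2)]))"
```

```text
t 3.1 tip in shifter mm [-100.4   30.6  194.7] F [-0.5 -0.1  0.1] yaw err 0.0029 z [-0.001 -0.001 -1.   ] op 0.0005
```

View pics/c2.png

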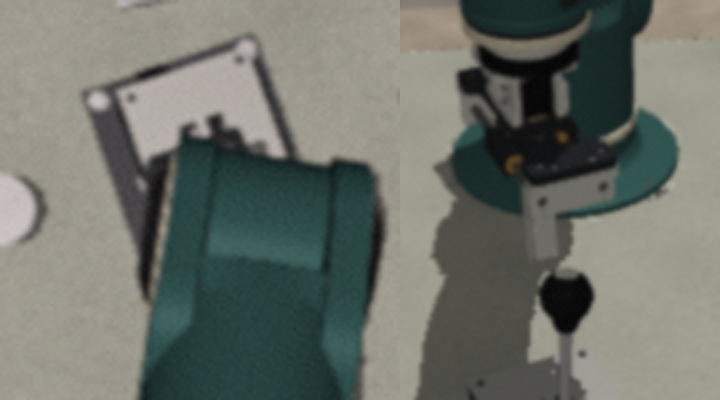

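The picture shows the closed fingers behind the knob (scene crop: tips at (545,255), knob at (567,300)) and clear of it. Now I'll centre on the knob and approach slowly.

Request:
move_arm(motion=[{"translation": [-5, 10, 0], "delta_rot": [0, 0, -0.003], "fingers": 0}, {"translation": [0, 10, 0], "delta_rot": [0, 0, 0], "fingers": 0}, {"translation": [0, 4, 0], "delta_rot": [0, 0, 0], "fingers": 0}, {"translation": [0, 2, 0], "delta_rot": [0, 0, 0], "fingers": 0}, {"translation": [0, 2, 0], "delta_rot": [0, 0, 0], "fingers": 0}, {"translation": [0, 0, 0], "delta_rot": [0, 0, 0], "fingers": 0}])

```text
t: 3.8
tcp_pos: [0.5143, -0.0224, 0.3936]
tcp_rot: [-1.803, -2.573, 0.0]
ft_force: [-0.4, -0.6, -0.2]
opening: 0.0007
gripper_force: 0.0
```

```bash
python3 -c "
from h import *
tip()"
```

```text
t 3.8 tip in shifter mm [-71.9  25.2 194.6] F [-0.6 -0.4 -0.2] yaw err 0.0036 z [-0. -0. -1.] op 0.0007
```

Request:
move_arm(motion=[{"translation": [0, 2, 0], "delta_rot": [0, 0, 0], "fingers": 0}, {"translation": [0, 2, 0], "delta_rot": [0, 0, 0], "fingers": 0}])

```text
t: 4.0
tcp_pos: [0.518, -0.0211, 0.3937]
tcp_rot: [1.803, 2.572, 0.0]
ft_force: [-0.3, 1.1, 1.2]
opening: 0.0005
gripper_force: 0.0
```

Request:
move_arm(motion=[{"translation": [0, 2, 0], "delta_rot": [0, 0, 0], "fingers": 0}, {"translation": [0, 2, 0], "delta_rot": [0, 0, 0], "fingers": 0}])

```text
t: 4.2
tcp_pos: [0.5218, -0.0197, 0.3937]
tcp_rot: [-1.803, -2.572, 0.0]
ft_force: [-3.0, -0.6, 3.3]
opening: 0.0005
gripper_force: 2.0
```

```bash
python3 -c "
from h import *
tip()"
```

```text
t 4.2 tip in shifter mm [-64.1  25.2 194.7] F [-3.   0.5  3.3] yaw err 0.0034 z [-0. -0. -1.] op 0.0005
```

Request:
move_arm(motion=[{"translation": [0, 2, 2], "delta_rot": [0, 0, 0], "fingers": 0}, {"translation": [0, 2, 2], "delta_rot": [0, 0, 0], "fingers": 0}, {"translation": [0, 2, 0], "delta_rot": [0, 0, 0], "fingers": 0}, {"translation": [0, 2, 0], "delta_rot": [0, 0, 0], "fingers": 0}])

```text
t: 4.6
tcp_pos: [0.5294, -0.017, 0.3896]
tcp_rot: [-1.803, -2.572, 0.0]
ft_force: [-3.2, -0.7, 3.3]
opening: 0.0004
gripper_force: 1.8
```

Request:
move_arm(motion=[{"translation": [0, 3, 0], "delta_rot": [0, 0, 0], "fingers": 0}, {"translation": [0, 3, 0], "delta_rot": [0, 0, 0], "fingers": 0}, {"translation": [0, 3, 0], "delta_rot": [0, 0, 0], "fingers": 0}, {"translation": [0, 3, 0], "delta_rot": [0, 0, 0], "fingers": 0}])

```text
t: 5.0
tcp_pos: [0.5409, -0.0128, 0.3897]
tcp_rot: [1.803, 2.572, 0.0]
ft_force: [-3.2, 0.1, 2.8]
opening: 0.0007
gripper_force: 1.6
```

```bash
python3 -c "
from h import *
tip()
t=env.read_camera('top')[:,:,::-1];s=env.read_camera('scene')[:,:,::-1]
cv2.imwrite('pics/c3.png',np.hstack([cv2.resize(t[165:285,280:400],(400,400),interpolation=2),cv2.resize(s[130:250,230:330],(334,400),interpolation=2)]))"
```

```text
t 5.0 tip in shifter mm [-43.6  25.2 190.7] F [-3.   1.2  2.8] yaw err 0.0035 z [ 0. -0. -1.] op 0.0007
```

View pics/c3.png

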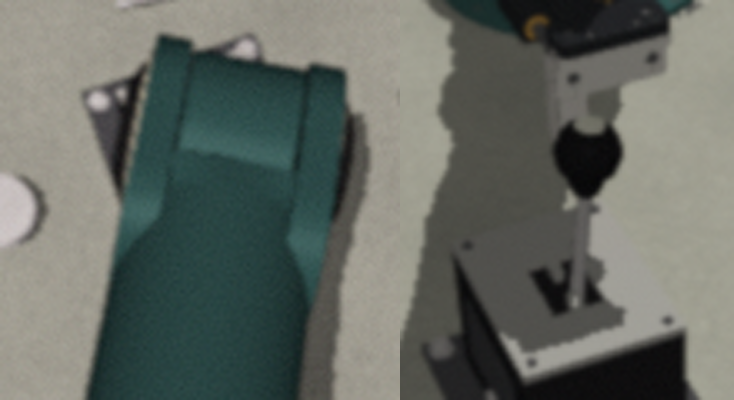

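The picture shows the stick being pushed, the knob at about scene px (286.3,175), and the fingertip directly behind it. I'll fix the knob position by intersecting the ray with its sphere.

```bash
cat >> h.py <<'E'
def lean(u,v,y):
    # ray met with the vertical plane shifter-y = y
    o,d=ray("scene",u,v); o=RS.T@(o-O); d=RS.T@d
    p=o+d*(y-o[1])/d[1]
    piv=np.array([0,0,.03]); b=d@(o-piv); c=(o-piv)@(o-piv)-.18**2; a=d@d; D=b*b-a*c
    q=o+d*(-b-np.sqrt(max(D,0)))/a
    return (1e3*q).round(1), D>0
def exp(x,y): # expected scene pixel of knob centre at x,y (shifter)
    return proj("scene",[RS@np.array([x,y,.03+np.sqrt(.18**2-x*x-y*y)])+O])[0].round(1)
E
python3 -c "
from h import *
print(lean(282.6,171.7,0),lean(286.3,175,0))
for x in(-.045,-.034,-.02,-.01,0,.01):print(x,exp(x,.0255))
s=env.read_camera('scene')
m=(s.max(2)<25)[120:215,255:320].astype(np.uint8)
n,l,st,c=cv2.connectedComponentsWithStats(m)
for i in range(1,n):
  if st[i,4]>20: print(st[i],c[i]+[255,120])
s0=cv2.imread('pics/scene0.png');m=(s0.max(2)<25)[120:200,255:320].astype(np.uint8)
n,l,st,c=cv2.connectedComponentsWithStats(m)
for i in range(1,n):
  if st[i,4]>20: print(st[i],c[i]+[255,120])
"
```

```text
(array([-26.8,  25.4, 206.2]), np.True_) (array([-11.3,  27.6, 207.5]), np.True_)
-0.045 [279.6 168.4]
-0.034 [281.4 170.3]
-0.02 [283.8 173.1]
-0.01 [285.6 175.5]
0 [287.4 178. ]
0.01 [289.3 180.9]
[  4   0  50  27 529] [277.8147448  130.79206049]
[ 22  48  19  21 258] [285.36821705 177.31395349]
[ 19  44  18  20 246] [281.97560976 172.83739837]
```

Request:
move_arm(motion=[{"translation": [0, 3, 0], "delta_rot": [0, 0, 0], "fingers": 0}, {"translation": [0, 3, 0], "delta_rot": [0, 0, 0], "fingers": 0}, {"translation": [0, 3, 0], "delta_rot": [0, 0, 0], "fingers": 0}, {"translation": [0, 2, 0], "delta_rot": [0, 0, 0], "fingers": 0}, {"translation": [0, 2, 0], "delta_rot": [0, 0, 0], "fingers": 0}, {"translation": [0, 0, 0], "delta_rot": [0, 0, 0], "fingers": 0}])

```text
t: 5.75
tcp_pos: [0.553, -0.0084, 0.3896]
tcp_rot: [1.803, 2.572, -0.0]
ft_force: [-2.5, -1.1, 2.2]
opening: 0.0007
gripper_force: 1.1
```

```bash
cat >> h.py <<'E'
def blob():
    s=env.read_camera('scene'); m=(s.max(2)<25)[155:215,255:320].astype(np.uint8)
    n,l,st,c=cv2.connectedComponentsWithStats(m)
    for i in range(1,n):
        if st[i,4]>60: print("blob",st[i],(c[i]+[255,155]).round(1))
E
python3 -c "
from h import *
tip();blob()"
```

```text
t 5.75 tip in shifter mm [-30.7  25.3 190.6] F [-2.7 -0.2  2.2] yaw err 0.0036 z [ 0. -0. -1.] op 0.0007
blob [ 24  17  19  20 255] [287.6 180.7]
```

Request:
move_arm(motion=[{"translation": [0, -10, 0], "delta_rot": [0, 0, 0], "fingers": 0}, {"translation": [0, -20, -20], "delta_rot": [0, 0, 0], "fingers": 0}, {"translation": [0, -20, -20], "delta_rot": [0, 0, 0], "fingers": 0}, {"translation": [40, 0, -10], "delta_rot": [0, 0, 0], "fingers": 0}, {"translation": [40, 0, 0], "delta_rot": [0, 0, 0], "fingers": 0}, {"translation": [20, 0, 0], "delta_rot": [0, 0, 0], "fingers": 0}, {"translation": [0, 0, 0], "delta_rot": [0, 0, 0], "fingers": 0}])

```text
t: 6.5
tcp_pos: [0.4704, 0.0707, 0.4397]
tcp_rot: [-1.798, -2.576, -0.002]
ft_force: [0.1, -0.4, 0.1]
opening: 0.0006
gripper_force: 0.0
```

```bash
python3 -c "
from h import *
tip();blob()
t=env.read_camera('top')[:,:,::-1];s=env.read_camera('scene')[:,:,::-1]
cv2.imwrite('pics/c4.png',np.hstack([cv2.resize(t[165:285,280:400],(400,400),interpolation=2),cv2.resize(s[130:250,230:330],(334,400),interpolation=2)]))"
```

```text
t 6.5 tip in shifter mm [-81.6 127.8 240.7] F [-0.  -0.4  0.1] yaw err 0.0076 z [ 0.     0.001 -1.   ] op 0.0006
blob [ 24  17  19  20 250] [287.6 181.1]
```

View pics/c4.png

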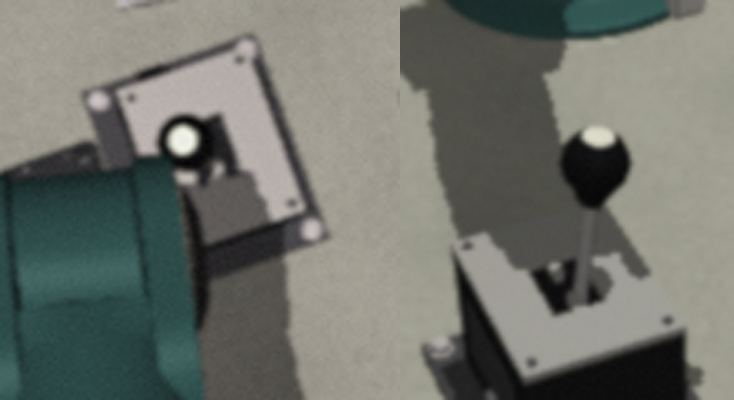

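Now the knob's white top is at top px (335,207) and the ball centre is at scene (288.4,178.9). I'll work out how far it is from neutral.

```bash
python3 -c "
from h import *
P,e=tri(ray('top',335.1,207),ray('scene',288.4,178.9));print((RS.T@(P-O)*1e3).round(1),e,'initial',)
# ball top: white disc centres, top cam, before/after
for (u,v,z) in [(340.4,221.5,.222),(335.0,207.0,.227)]:
  print((RS.T@(plane('top',u,v,z)-O)*1e3).round(1))
t=env.read_camera('top');m=(t.min(2)>200)[190:240,310:370].astype(np.uint8);n,l,st,c=cv2.connectedComponentsWithStats(m)
for i in range(1,n):
  w=c[i]+[310,190];print(st[i],w,(RS.T@(plane('top',*w,.227)-O)*1e3).round(1))
t=cv2.imread('pics/top0.png');m=(t.min(2)>200)[190:240,310:370].astype(np.uint8);n,l,st,c=cv2.connectedComponentsWithStats(m)
for i in range(1,n):
  w=c[i]+[310,190];print(st[i],w,(RS.T@(plane('top',*w,.222)-O)*1e3).round(1))
"
```

```text
[  4.6  25.3 209.2] 0.0010385610657007713 initial
[-34.9  25.5 222. ]
[  2.6  26.3 227. ]
[22 14  6  7 34] [334.5        206.70588235] [  3.7  27.3 227. ]
[27 28  6  7 33] [339.63636364 221.24242424] [-33.6  27.1 222. ]
```

Request:
move_arm(motion=[{"translation": [0, 30, 0], "delta_rot": [0, 0, 0.007], "fingers": 0}, {"translation": [0, 30, 0], "delta_rot": [0, 0, 0], "fingers": 0}, {"translation": [0, 25, 0], "delta_rot": [0, 0, 0], "fingers": 0}, {"translation": [-20, 0, 15], "delta_rot": [0, 0, 0], "fingers": 0}, {"translation": [-18, 0, 15], "delta_rot": [0, 0, 0], "fingers": 0}, {"translation": [0, 0, 20], "delta_rot": [0, 0, 0], "fingers": 0}, {"translation": [0, 0, 0], "delta_rot": [0, 0, 0], "fingers": 0}, {"translation": [0, 0, 0], "delta_rot": [0, 0, 0], "fingers": 0}])

```text
t: 7.5
tcp_pos: [0.5646, 0.0608, 0.39]
tcp_rot: [1.813, 2.565, -0.001]
ft_force: [-0.5, -1.5, 0.0]
opening: 0.0001
gripper_force: 0.0
```

```bash
python3 -c "
from h import *
tip();blob()"
```

```text
t 7.5 tip in shifter mm [  3.4  86.4 191. ] F [-1.  -1.3  0. ] yaw err -0.0044 z [-0.    -0.001 -1.   ] op 0.0001
blob [ 24  16  19  21 264] [287.7 180.8]
```

Request:
move_arm(motion=[{"translation": [-10, 0, 0], "delta_rot": [0, 0, 0], "fingers": 0}, {"translation": [-8, 0, 0], "delta_rot": [0, 0, 0], "fingers": 0}, {"translation": [-4, 0, 0], "delta_rot": [0, 0, 0], "fingers": 0}, {"translation": [-3, 0, 0], "delta_rot": [0, 0, 0], "fingers": 0}, {"translation": [-2, 0, 0], "delta_rot": [0, 0, 0], "fingers": 0}, {"translation": [-2, 0, 0], "delta_rot": [0, 0, 0], "fingers": 0}])

```text
t: 8.15
tcp_pos: [0.5742, 0.0339, 0.3897]
tcp_rot: [-1.812, -2.566, 0.0]
ft_force: [0.1, -0.4, -0.4]
opening: 0.0006
gripper_force: 0.0
```

Request:
move_arm(motion=[{"translation": [-2, 0, 0], "delta_rot": [0, 0, 0], "fingers": 0}, {"translation": [-2, 0, 0], "delta_rot": [0, 0, 0], "fingers": 0}, {"translation": [-2, 0, 0], "delta_rot": [0, 0, 0], "fingers": 0}])

```text
t: 8.45
tcp_pos: [0.5762, 0.0286, 0.3898]
tcp_rot: [-1.811, -2.566, -0.001]
ft_force: [-1.3, 4.6, 3.2]
opening: 0.0006
gripper_force: 1.8
```

Request:
move_arm(motion=[{"translation": [-2, 0, 0], "delta_rot": [0, 0, 0], "fingers": 0}, {"translation": [-2, 0, 0], "delta_rot": [0, 0, 0], "fingers": 0}, {"translation": [-2, 0, 0], "delta_rot": [0, 0, 0], "fingers": 0}])

```text
t: 8.75
tcp_pos: [0.5782, 0.0226, 0.3897]
tcp_rot: [1.812, 2.566, -0.0]
ft_force: [-1.1, 3.8, 2.5]
opening: 0.0005
gripper_force: 1.7
```

```bash
python3 -c "
from h import *
tip();blob()"
```

```text
t 8.75 tip in shifter mm [  3.4  45.9 190.7] F [0.2 3.9 2.5] yaw err -0.0034 z [ 0. -0. -1.] op 0.0005
blob [ 19  17  19  21 268] [283.  181.8]
```

Request:
move_arm(motion=[{"translation": [-3, 0, 0], "delta_rot": [0, 0, 0], "fingers": 0}, {"translation": [-3, 0, 0], "delta_rot": [0, 0, 0], "fingers": 0}, {"translation": [-3, 0, 0], "delta_rot": [0, 0, 0], "fingers": 0}, {"translation": [-3, 0, 0], "delta_rot": [0, 0, 0], "fingers": 0}, {"translation": [-3, 0, 0], "delta_rot": [0, 0, 0], "fingers": 0}])

```text
t: 9.3
tcp_pos: [0.5832, 0.0082, 0.3897]
tcp_rot: [1.812, 2.566, -0.0]
ft_force: [-1.1, 2.5, 3.3]
opening: 0.0004
gripper_force: 1.4
```

Request:
move_arm(motion=[{"translation": [-3, 0, 0], "delta_rot": [0, 0, 0], "fingers": 0}, {"translation": [-3, 0, 0], "delta_rot": [0, 0, 0], "fingers": 0}, {"translation": [-3, 0, 0], "delta_rot": [0, 0, 0], "fingers": 0}, {"translation": [-3, 0, 0], "delta_rot": [0, 0, 0], "fingers": 0}, {"translation": [-3, 0, 0], "delta_rot": [0, 0, 0], "fingers": 0}])

```text
t: 9.8
tcp_pos: [0.5883, -0.0059, 0.3897]
tcp_rot: [1.812, 2.566, -0.0]
ft_force: [-1.3, 1.4, 2.1]
opening: 0.0005
gripper_force: 1.2
```

Request:
move_arm(motion=[{"translation": [-2, 0, 0], "delta_rot": [0, 0, 0], "fingers": 0}, {"translation": [-2, 0, 0], "delta_rot": [0, 0, 0], "fingers": 0}, {"translation": [-2, 0, 0], "delta_rot": [0, 0, 0], "fingers": 0}, {"translation": [-2, 0, 0], "delta_rot": [0, 0, 0], "fingers": 0}, {"translation": [0, 0, 0], "delta_rot": [0, 0, 0], "fingers": 0}])

```text
t: 10.3
tcp_pos: [0.5909, -0.0135, 0.3897]
tcp_rot: [1.813, 2.566, -0.0]
ft_force: [-0.7, 0.1, 0.1]
opening: 0.0004
gripper_force: 0.4
```

```bash
python3 -c "
from h import *
tip();blob()
print(exp(.003,.026),exp(.003,-.025))"
```

```text
t 10.3 tip in shifter mm [  3.2   7.6 190.7] F [-0.6  0.4  0.1] yaw err -0.0038 z [ 0. -0. -1.] op 0.0004
blob [19  0 33  8 72] [288.4 158. ]
blob [  1  21  20  22 257] [266.3 187.1]
[288.2 178.8] [265.  185.2]
```

Request:
move_arm(motion=[{"translation": [-1.5, 0, 0], "delta_rot": [0, 0, 0], "fingers": 0}, {"translation": [-1.5, 0, 0], "delta_rot": [0, 0, 0], "fingers": 0}, {"translation": [0, 0, 0], "delta_rot": [0, 0, 0], "fingers": 0}])

```text
t: 10.65
tcp_pos: [0.5918, -0.0161, 0.3896]
tcp_rot: [-1.812, -2.566, 0.0]
ft_force: [0.0, 1.1, -0.0]
opening: 0.0009
gripper_force: 0.7
```

```bash
python3 -c "
from h import *
tip();blob()"
```

```text
t 10.65 tip in shifter mm [  3.1   4.9 190.6] F [ 0.4  1.  -0. ] yaw err -0.0037 z [-0. -0. -1.] op 0.0009
blob [17  0 36  8 76] [287.9 158.1]
blob [  0  22  20  21 258] [265.1 187.5]
```

Request:
move_arm(motion=[{"translation": [10, 0, 0], "delta_rot": [0, 0, 0], "fingers": 0}, {"translation": [25, 0, 0], "delta_rot": [0, 0, 0], "fingers": 0}, {"translation": [0, 0, 0], "delta_rot": [0, 0, 0], "fingers": 0}, {"translation": [0, -40, 0], "delta_rot": [0, 0, 0], "fingers": 0}, {"translation": [0, -40, 0], "delta_rot": [0, 0, 0], "fingers": 0}, {"translation": [0, 0, 0], "delta_rot": [0, 0, -0.003], "fingers": 0}, {"translation": [-35, 0, 0], "delta_rot": [0, 0, 0], "fingers": 0}, {"translation": [-30, 0, 0], "delta_rot": [0, 0, 0], "fingers": 0}, {"translation": [0, 0, 0], "delta_rot": [0, 0, 0], "fingers": 0}])

```text
t: 11.6
tcp_pos: [0.5273, -0.0741, 0.3901]
tcp_rot: [1.812, 2.564, -0.001]
ft_force: [0.1, -0.4, -0.5]
opening: 0.0001
gripper_force: 0.0
```

```bash
python3 -c "
from h import *
tip();blob()
t=env.read_camera('top')[:,:,::-1];s=env.read_camera('scene')[:,:,::-1]
cv2.imwrite('pics/c5.png',np.hstack([cv2.resize(t[165:285,280:400],(400,400),interpolation=2),cv2.resize(s[130:250,230:330],(334,400),interpolation=2)]))"
```

```text
t 11.6 tip in shifter mm [-77.1 -28.3 191.1] F [-0.1 -0.4 -0.5] yaw err -0.0042 z [ 0.001 -0.002 -1.   ] op 0.0001
blob [  0  22  19  21 248] [264.8 187.5]
```

View pics/c5.png

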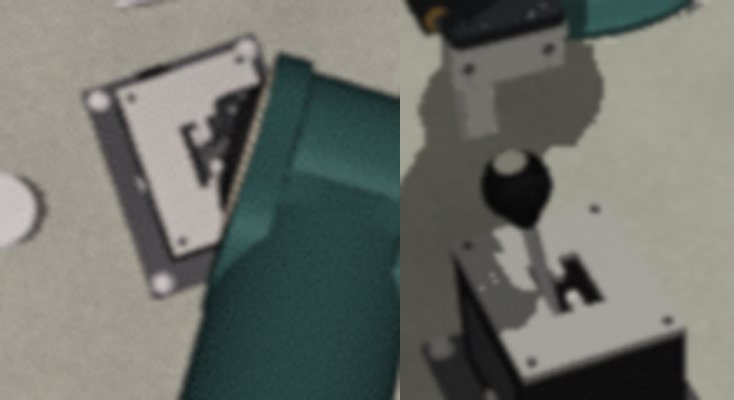

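The stick stands at the right end of neutral: the knob is at scene px (265,186) against an expected (265,185), with the fingers behind it. Next is the push forward.

Request:
move_arm(motion=[{"translation": [3, 15, 0], "delta_rot": [0, 0, 0], "fingers": 0}, {"translation": [0, 15, 0], "delta_rot": [0, 0, 0], "fingers": 0}, {"translation": [0, 8, 0], "delta_rot": [0, 0, 0], "fingers": 0}, {"translation": [0, 3, 0], "delta_rot": [0, 0, 0], "fingers": 0}, {"translation": [0, 2, 0], "delta_rot": [0, 0, 0], "fingers": 0}, {"translation": [0, 2, 0], "delta_rot": [0, 0, 0], "fingers": 0}, {"translation": [0, 2, 0], "delta_rot": [0, 0, 0], "fingers": 0}])

```text
t: 12.45
tcp_pos: [0.5697, -0.0524, 0.3897]
tcp_rot: [-1.809, -2.568, 0.0]
ft_force: [-2.8, -1.4, 2.4]
opening: 0.0004
gripper_force: 1.4
```

Request:
move_arm(motion=[{"translation": [0, 2, 0], "delta_rot": [0, 0, 0], "fingers": 0}, {"translation": [0, 2, 0], "delta_rot": [0, 0, 0], "fingers": 0}, {"translation": [0, 3, 0], "delta_rot": [0, 0, 0], "fingers": 0}, {"translation": [0, 3, 0], "delta_rot": [0, 0, 0], "fingers": 0}])

```text
t: 12.85
tcp_pos: [0.5795, -0.0489, 0.3898]
tcp_rot: [1.809, 2.569, 0.0]
ft_force: [-2.0, -0.7, 2.6]
opening: 0.0006
gripper_force: 1.2
```

```bash
python3 -c "
from h import *
tip();blob()
for x in (.003,.02,.04,.044): print(exp(x,-.025))"
```

```text
t 12.85 tip in shifter mm [-19.4 -21.8 190.8] F [-2.1 -0.   2.6] yaw err -0.0007 z [ 0. -0. -1.] op 0.0006
blob [  2  25  20  21 242] [267.  190.8]
[265.  185.2]
[268.  190.5]
[271.6 197.6]
[272.4 199.1]
```

Request:
move_arm(motion=[{"translation": [0, 3, 0], "delta_rot": [0, 0, 0], "fingers": 0}, {"translation": [0, 3, 0], "delta_rot": [0, 0, 0], "fingers": 0}, {"translation": [0, 3, 0], "delta_rot": [0, 0, 0], "fingers": 0}, {"translation": [0, 3, 0], "delta_rot": [0, 0, 0], "fingers": 0}, {"translation": [0, 3, 0], "delta_rot": [0, 0, 0], "fingers": 0}])

```text
t: 13.4
tcp_pos: [0.5937, -0.0438, 0.3896]
tcp_rot: [1.809, 2.569, -0.0]
ft_force: [-1.2, -1.3, 0.3]
opening: 0.0004
gripper_force: 1.1
```

Request:
move_arm(motion=[{"translation": [0, 2, 0], "delta_rot": [0, 0, 0], "fingers": 0}, {"translation": [0, 2, 0], "delta_rot": [0, 0, 0], "fingers": 0}, {"translation": [0, 2, 0], "delta_rot": [0, 0, 0], "fingers": 0}, {"translation": [0, 2, 0], "delta_rot": [0, 0, 0], "fingers": 0}, {"translation": [0, 2, 0], "delta_rot": [0, 0, 0], "fingers": 0}, {"translation": [0, 0, 0], "delta_rot": [0, 0, 0], "fingers": 0}])

```text
t: 14.0
tcp_pos: [0.6031, -0.0402, 0.3896]
tcp_rot: [1.808, 2.569, -0.0]
ft_force: [-1.6, 0.2, -1.6]
opening: 0.0005
gripper_force: 0.9
```

```bash
python3 -c "
from h import *
tip();blob()"
```

```text
t 14.0 tip in shifter mm [  5.6 -21.6 190.6] F [-1.4  0.8 -1.6] yaw err -0.0002 z [-0. -0. -1.] op 0.0005
blob [ 8  2 33 11 72] [278.8 162.3]
blob [  7  34  19  20 221] [271.5 199.6]
```

Request:
move_arm(motion=[{"translation": [0, 1, 0], "delta_rot": [0, 0, 0], "fingers": 0}, {"translation": [0, 1, 0], "delta_rot": [0, 0, 0], "fingers": 0}, {"translation": [0, 0, 0], "delta_rot": [0, 0, 0], "fingers": 0}])

```text
t: 14.35
tcp_pos: [0.6048, -0.0397, 0.3897]
tcp_rot: [1.808, 2.569, -0.0]
ft_force: [-1.7, -0.3, -1.7]
opening: 0.0004
gripper_force: 1.0
```

Request:
move_arm(motion=[{"translation": [0, 1, 0], "delta_rot": [0, 0, 0], "fingers": 0}, {"translation": [0, 0, 0], "delta_rot": [0, 0, 0], "fingers": 0}])

```text
t: 14.55
tcp_pos: [0.6058, -0.0394, 0.3897]
tcp_rot: [1.808, 2.569, -0.0]
ft_force: [-2.3, -0.8, -2.0]
opening: 0.0002
gripper_force: 1.0
```

```bash
python3 -c "
from h import *
tip();blob()"
```

```text
t 14.55 tip in shifter mm [  8.4 -21.8 190.7] F [-2.5  0.  -2. ] yaw err -0.0004 z [ 0. -0. -1.] op 0.0002
blob [ 5  0 15  8 66] [265.5 157.5]
blob [ 6  3 36 10 73] [278.9 163.2]
blob [  7  35  20  19 218] [272.1 200.7]
```

Request:
move_arm(motion=[{"translation": [0, 1, 0], "delta_rot": [0, 0, 0], "fingers": 0}, {"translation": [0, 0, 0], "delta_rot": [0, 0, 0], "fingers": 0}])

```text
t: 14.8
tcp_pos: [0.6067, -0.0391, 0.3897]
tcp_rot: [1.808, 2.569, -0.0]
ft_force: [-2.5, 0.0, -1.3]
opening: 0.0005
gripper_force: 1.0
```

Request:
move_arm(motion=[{"translation": [0, 0.7, 0], "delta_rot": [0, 0, 0], "fingers": 0}, {"translation": [0, 0, 0], "delta_rot": [0, 0, 0], "fingers": 0}])

```text
t: 15.0
tcp_pos: [0.6074, -0.0388, 0.3897]
tcp_rot: [1.808, 2.569, -0.0]
ft_force: [-1.3, -0.5, -1.5]
opening: 0.0004
gripper_force: 1.0
```

Well inside the range now, with the knob at about 43–44 mm. I'll back off and check.

Request:
move_arm(motion=[{"translation": [0, -5, 0], "delta_rot": [0, 0, 0], "fingers": 0}, {"translation": [0, -20, 0], "delta_rot": [0, 0, 0], "fingers": 0}, {"translation": [0, -30, 0], "delta_rot": [0, 0, 0], "fingers": 0}, {"translation": [0, -30, -20], "delta_rot": [0, 0, 0], "fingers": 0}, {"translation": [0, -30, -30], "delta_rot": [0, 0, 0], "fingers": 0}, {"translation": [0, 0, 0], "delta_rot": [0, 0, 0], "fingers": 0}, {"translation": [0, 0, 0], "delta_rot": [0, 0, 0], "fingers": 0}])

```text
t: 15.7
tcp_pos: [0.4988, -0.0777, 0.4405]
tcp_rot: [1.807, 2.568, 0.004]
ft_force: [-0.1, 0.4, 0.0]
opening: 0.0003
gripper_force: 0.0
```

```bash
python3 -c "
from h import *
tip();blob()
t=env.read_camera('top');m=(t.min(2)>180)[165:230,320:375].astype(np.uint8);n,l,st,c=cv2.connectedComponentsWithStats(m)
for i in range(1,n):
  w=c[i]+[320,165];print(st[i],w,(RS.T@(plane('top',*w,.222)-O)*1e3/1.105).round(1))
s=env.read_camera('scene')[:,:,::-1]
cv2.imwrite('pics/c6.png',np.hstack([cv2.resize(t[165:285,280:400,::-1],(400,400),interpolation=2),cv2.resize(s[130:250,230:330],(334,400),interpolation=2)]))"
```

```text
t 15.7 tip in shifter mm [-104.6  -21.6  241.5] F [0.1 0.4 0. ] yaw err -0.0003 z [ 0.003  0.001 -1.   ] op 0.0003
blob [  8  38  19  17 190] [272.7 202.1]
[27 15  6  5 23] [349.60869565 182.2173913 ] [ 44.5 -26.1 200.9]
[25 50  1  1  1] [345. 215.] [-21.3   8.6 200.9]
```

View pics/c6.png

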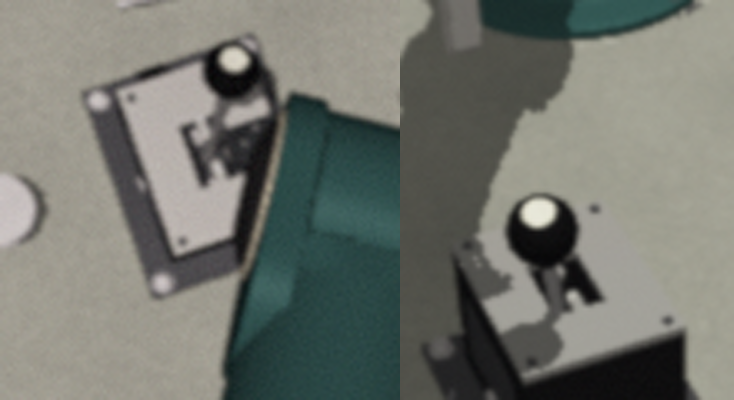

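The knob stands in third at about (44.5, -26) mm in the shifter frame, with its white top at top px (349.6,182.2). The hand is clear, so I'm handing in.

```bash
python3 -c "
from h import *
print(env.finish_job())"
```

```text
the job is handed in; nothing more can be done
None
```

I pushed the stick from second to neutral, across to the right and forward into third, with closed fingertips and only a few newtons of force; it stands about fully home, the hand is clear, and the job is handed in, with no verdict returned.

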